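# Close the vacuum-line filter cover and hold it for a leak test

## Task

The vacuum line's filter has been changed and its hinged cover still stands a finger's breadth proud on its gasket, because the cross-pin of the slotted quarter-turn stud lies across the keyhole below. Pull the T-handled key out of the tool stand, set its blade in the stud's slot and turn the stud until the slot lines up with the two index marks engraved on the cover, then push the cover down with the key until it sits fully home on the frame. Do not turn the stud again to lock it: finish while still gripping the key and holding the cover firmly but not roughly pressed against the frame with it, the blade in the slot, for the leak test; leave the glass rod and the stir-bar retriever standing in the tool stand.

Things in the scene. Friction and masses are not known exactly. Their poses are not given: they have to be found in the camera images.
- t_key: T-handled key, 129 mm long, 85-170 g, upright in one bore of the stand. Origin: middle of the blade's lower edge; z up the stem, x along the blade's width and the grip. Blade 12 (x) by 2.6 (y) mm, up to z = 13 mm; round steel stem, 12 mm across, to z = 113 mm; black cross grip 66 (x) by 16 (y) by 18 mm, centred at z = 120 mm: take it across the 16 mm.
- tool_stand: White block, 150 (x) by 50 (y) by 66 mm high, fixed. Origin: centre of its underside. Three square bores, 14.5 mm wide, at x = -50, 0 and +50 mm, floors at z = 10 mm; key, glass rod and retriever stand in them in any order, the key's blade on the floor and its grip within 0.15 rad of the block's x. They may lean some degrees.
- glass_rod: Glass stirring rod, 10 mm in diameter, 150 mm long, standing in another bore of the stand. Origin: centre of its lower end. Leave it there.
- bar_retriever: White plastic stir-bar retriever, a rod 12 mm in diameter and 142 mm long with an 18 mm knob at the top, standing in the third bore. Origin: centre of its lower end. Leave it there.
- filter_housing: Grey sheet-metal filter box, 180 (x) by 150 (y) mm, fixed to the worktop, on four feet, with a gauge on its front (-x) and a capped hose port on either side. Origin: centre of its underside; z up, +x to the hinge side.
- filter_frame: The box's upper rim with its black gasket, on which the closed cover lies; part of the box, same origin and axes as filter_housing. Gasket top at z = 73 mm.
- filter_cover: Aluminium plate, 174 (x) by 148 (y) by 4 mm, hinged at its far edge. Origin: middle of the hinge line, on the plate's underside, at x = 85, z = 73 mm of the box; x parallel to the box's x when closed. Sprung open by 0.079 rad; with the stud aligned it goes down with 4 N at the stud at first, 7 N at the end, else only 1 mm; springs up if let go. Index lines along its x before and behind the stud.
- quarter_turn_stud (a joint): Angle (rad) of the stud in the cover about the cover's z, positive anticlockwise from above. 0: slot along the cover's x, in line with the index marks, its cross-pin over the keyhole in the box (passes within about 0.17 either way). Starts at 0.55 to 1.25; turns from -1.7 to 1.7 with slight friction, no click or stop at 0.
- stud_slot (a point): Centre of the slot's floor in the stud's steel head, 140 mm from the hinge line, 5 mm above the plate's underside; x along the slot, z out of the cover. Head 31 mm across, 8 mm high, in a fixed collar 43 mm across. Slot closed at its ends: 17 mm long, 4.2 wide, 7 deep, the upper 3 mm flaring to 9 wide and 21 long. The blade has up to 0.2 rad of play. Comes down 11 mm as the cover goes home.
Things that resemble listed ones, but are neither listed nor needed, are in the scene too. There is more than one size of the t_key; the one meant has the size given above.

How it is judged:
By the outcome, as a careful person would: the job done as asked, in the order asked, and still so for the second after the job is handed in, while the arm keeps its last pose, push and grip.
It also fails if it takes over 45 s, if anything falls off the work surface, if the arm or the gripper's body presses on something with over 40 N, if the wrist force passes 120 N, or if a joint passes its speed limit or range.

## Robot

A 6-joint arm with a two-finger parallel gripper is mounted at the origin on a cart in front of the work surface, level with it; the furniture and walls round the work are solid. World frame = base frame: x ahead of the robot, y to its left, z up, the work surface at z = 0. Lengths are in m, angles in degrees, forces in N, time in s.
With the tool pointing down it reaches from about 0.4 to 0.825 m from the base axis. Payload 7 kg.
Tool frame: the origin (TCP) lies on the centre line of the jaws, within the pads' length; the fingertips stand 19 mm ahead of it and the grasp point (between the pads) is the TCP (r.tip_extent is the distance from the TCP to the fingertips, in m); z points along the fingers, y is the line along which they close (so a half turn about z gives the same grasp; the last joint's range is limited). The gripper opens to 88 mm and grips with 3 to 60 N. Pads are 19 mm wide; open, the fingers measure 130 mm over their backs; the gripper's body (78 mm by 193 mm) begins 47 mm behind the grasp point.
Start: joints at [-60.212, 20.546, 0.682, 0, -70.136, -16.507], TCP at [0.155, -0.657, 0.206] pointing down, gripper open.
Joint ranges: [-176.03, 176.03], [-82.01, 121.73], [-58.28, 71.71], [-173.87, 95.51], [-174.79, -0.11], [-173.66, 173.66]. Speed limits (degrees/s): [136.94, 136.94, 172.46, 180, 180, 180].

## Interface

Orientations are given as [roll, pitch, yaw] about the fixed x, y, z axes, in that order (R = Rz(yaw) Ry(pitch) Rx(roll)).
In Python, from plant import r gives the robot as it stands. The module is installed in compiled form; this text tells all that it offers.
- The arm moves only by the tool jog_arm, never from a script. Its argument "deltas" is a list that holds one entry, the list of rows, each a list of 5 numbers: the opening, from -1 (shut) to 1 (fully open), then the shift along the world's x, y, z in cm, then the turn about the world's z in rad. In form: [[[claw, dx, dy, dz, turn], ...]]. A call has 1 to 8 rows; each row shifts and turns the commanded pose from where the row before left it; what a row does not reach is not made up. A row lasts 1/8 s, in which the tool goes at most 62.5 mm and 10.7 degrees, less where a joint would pass 70% of its speed; a pose out of reach is approached as far as the arm can. A call with a gripper value outside its range is refused whole. The fingers move at their own pace and stop on an object; "force" is the grip in N (left out, the last holds). Time passes only in rows, so rows that do not move let the fingers close. It gives the time, the measured TCP pose, the force, the opening and the grip force at its end, in the units of the state.
- r.get_state(): the state, without advancing time (a new reading comes with each control period).
- r.capture(name): name is "side" or "top"; returns the picture (400x640x3 uint8, blue, green, red); there is no depth.
- r.camera_info(name): a dict with "fx", "fy", "cx", "cy" (pixels), "view" (4x4, takes a point from world to camera coordinates). Camera axes: x right, y up, looking along -z (the intrinsics and any distortion apply to the point x, -y, -z); pixel columns grow to the right and rows downward; lengths in m; the calibration is good to about 2 mm. A picture is of the moment at which its call begins. camera_info takes no time and is no camera call.
- r.close_job(): hands the job in; it is judged then, once.
The state is a dict: "time_s": time; "joints": joint angles; "qd": joint speeds; "joint_torque": joint torques, N m; "tcp_pos": TCP position; "eef_rot": TCP orientation; "contact_force": force on the tool from outside, world axes, zero at the start; "moment": the same for the moment, N m; "gripper_width": finger opening in m; "gripper_force": force on a finger pad.
Only numpy, scipy, OpenCV 4.12 (cv2) and the standard library are available. Lean on these libraries where they do the work, as an engineer would, in place of code of your own. Each camera call takes 0.05 s, during which the arm holds its last target. There are 200 camera calls.

## Working session

There is one attempt and no reset: what is moved stays moved. The work goes in short steps, Python scripts to look and compute and a tool call to move; the robot and the scene stay as the last step left them, time stands still between calls to the robot, and variables do not carry over. Pictures are saved under pics/ and viewed, at most 10 in all, crops included, and the job is handed in when it is done.

Besides the shell and the picture viewer there is one more tool, called after "Request:" as name([rows], argument=value, ...), one row to a line, values as JSON. jog_arm: Moves the arm, as the interface text tells. Its arguments: {"type":"object","properties":{"deltas":{"type":"array"},"force":{"type":"number"}},"required":["deltas"]}

```bash
mkdir -p pics
cat > h.py <<'E'
import numpy as np, cv2
from plant import r
def snap(n,f): 
    im=r.capture(n); cv2.imwrite(f'pics/{f}.png',im); return im
def proj(n,P):
    c=r.camera_info(n);p=np.asarray(c['view'])@np.append(P,1);return c['cx']+c['fx']*p[0]/-p[2],c['cy']-c['fy']*p[1]/-p[2]
def ray(n,u,v):
    c=r.camera_info(n);V=np.linalg.inv(np.asarray(c['view']));d=V[:3,:3]@np.array([(u-c['cx'])/c['fx'],-(v-c['cy'])/c['fy'],-1]);return V[:3,3],d
def atz(n,u,v,z):
    o,d=ray(n,u,v);return o+d*(z-o[2])/d[2]
E
python3 - <<'E'
from h import *
for n in('side','top'):
    snap(n,n+'0'); c=r.camera_info(n); print({k:np.round(v,3).tolist() for k,v in c.items() if not isinstance(v,str)}, ray(n,320,200))
print(r.get_state())
E
```

```text
{'fx': 470.431, 'fy': 470.431, 'cx': 326.066, 'cy': 201.249, 'view': [[-0.98, -0.201, -0.004, 0.564], [0.08, -0.408, 0.909, -0.065], [-0.185, 0.891, 0.416, -1.115], [0.0, 0.0, 0.0, 1.0]]} (array([0.3516106 , 1.07981045, 0.52472288]), array([ 0.19750883, -0.88901283, -0.41330345]))
{'fx': 496.016, 'fy': 496.016, 'cx': 316.221, 'cy': 201.154, 'view': [[0.001, -1.0, -0.002, 0.086], [0.982, 0.0, 0.189, -0.57], [-0.189, -0.002, 0.982, -1.249], [0.0, 0.0, 0.0, 1.0]]} (array([0.32379464, 0.0840282 , 1.33372866]), array([ 0.19097722, -0.00590484, -0.98160904]))
{'time_s': 0.1, 'joints': array([-6.02121472e+01,  2.05872037e+01,  6.38984383e-01, -1.82580912e-02,
       -7.01366262e+01, -1.65055328e+01]), 'qd': array([ 0.05651494, -0.01485969,  0.16587013,  0.08933989,  0.0617999 ,
       -0.06201413]), 'joint_torque': array([-5.44575414e-04, -5.84164882e+01,  2.93748808e+01,  7.01536372e+00,
        1.02016755e-02, -4.61206275e-05]), 'tcp_pos': array([ 0.15492796, -0.6564907 ,  0.20521591]), 'eef_rot': array([ 1.79913774e+02, -7.65014368e-03, -1.66723891e+02]), 'contact_force': array([-0.31538144,  0.89195435,  0.9410787 ]), 'moment': array([ 0.00964045, -0.00538292,  0.00602334]), 'gripper_force': 0.0, 'gripper_width': 0.08746403521081017}
```

View pics/top0.png

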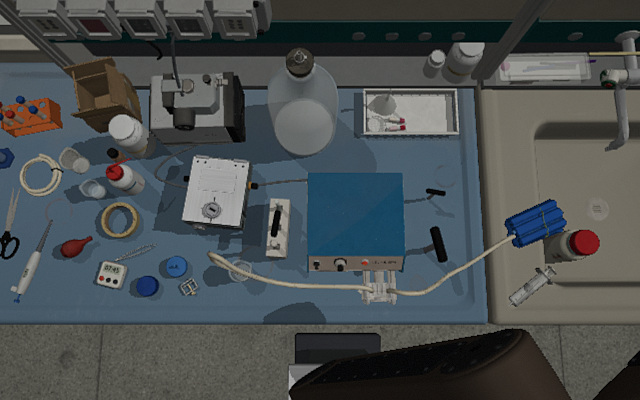

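View pics/side0.png

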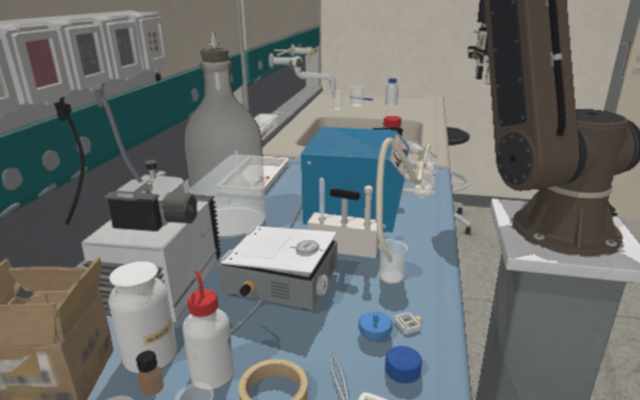

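The top view shows the box and cover around (217,190) with the stud at (211,210). The white stand is at (278,228) with a black grip at (276,222). Black-gripped things also lie right of the blue box at (437,243) and (435,192). The key meant should be the upright one in the stand's middle bore, at side view (344,194). I'll enlarge to confirm.

Run:
```python
from h import *
t=cv2.imread('pics/top0.png');s=cv2.imread('pics/side0.png')
a=cv2.resize(t[145:265,175:300],None,fx=4.8,fy=4.8,interpolation=cv2.INTER_CUBIC)
cv2.imwrite('pics/c1.png',a)
b=cv2.resize(s[170:310,215:395],None,fx=4.2,fy=4.2,interpolation=cv2.INTER_CUBIC)
cv2.imwrite('pics/c2.png',b);print(a.shape,b.shape)
```

```text
(576, 600, 3) (588, 756, 3)
```

View pics/c1.png

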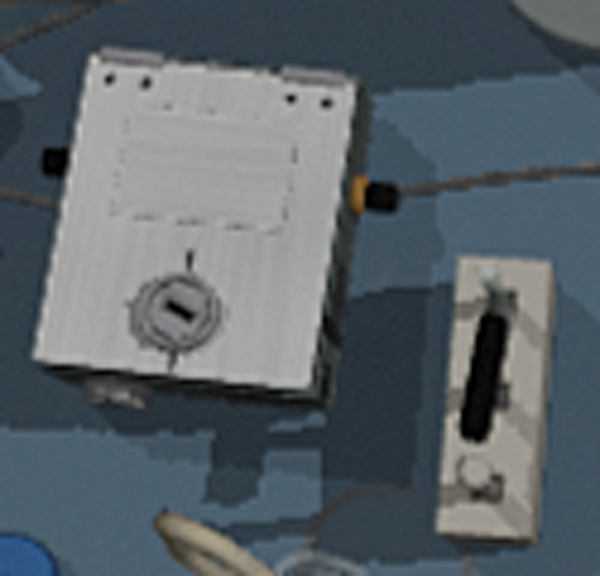

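View pics/c2.png

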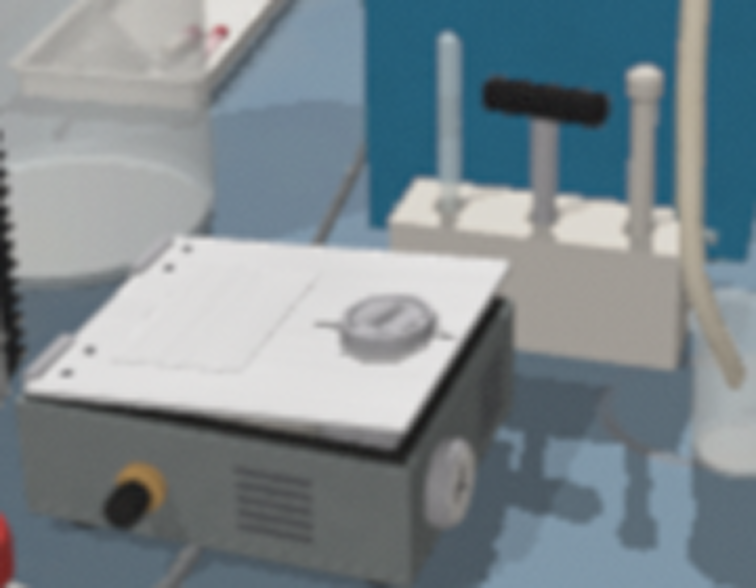

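The crops confirm it. The key is the T with black grip in the stand's middle bore: grip ends in the top view at (278.5,211.3) and (273.3,236.0). Glass rod and retriever stand in the outer bores, and the lying T-shapes are decoys. The slot is at top (212.5,209.4) and side (307.1,246.2), turned roughly 45° to the index marks.

```bash
cat >> h.py <<'E'
def tri(pt,ps):
    (a,d),(b,e)=ray('top',*pt),ray('side',*ps);d=d/np.linalg.norm(d);e=e/np.linalg.norm(e)
    M=np.eye(3)-np.outer(d,d);N=np.eye(3)-np.outer(e,e);p=np.linalg.solve(M+N,M@a+N@b)
    return p,np.linalg.norm(M@(p-a))*2
T=lambda x,y:(175+x/4.8,145+y/4.8)
S=lambda x,y:(215+x/4.2,170+y/4.2)
E
python3 - <<'E'
from h import *
np.set_printoptions(precision=4,suppress=True)
q=lambda a,b:np.degrees(np.arctan2(*(a-b)[[1,0]]))
# key
A=tri(T(497,318),S(486,93));B=tri(T(472,437),S(607,105));print('grip ends',A,B)
a=atz('top',*T(497,318),.139);b=atz('top',*T(472,437),.139);print('grip top',(a+b)/2,q(a,b),np.linalg.norm(a-b))
# stand top corners
C=[atz('top',*T(*p),.066) for p in((459,257),(553,260),(537,542),(437,533))];print('stand',C,np.mean(C,0))
print('stand yaw',q(C[0],C[3]),q(C[1],C[2]))
# slot
print('slot',tri(T(180,309),S(387,320)),atz('top',*T(180,309),.096))
i1=tri(T(189,260),S(331,324.5));i2=tri(T(172,359),S(444,335.5));print('idx',i1,i2,q(i1[0],i2[0]))
i1=atz('top',*T(189,260),.091);i2=atz('top',*T(172,359),.091);print(i1,i2,(i1+i2)/2,q(i1,i2))
s1=atz('top',*T(167,300),.096);s2=atz('top',*T(194,320),.096);print('slot dir',q(s1,s2),np.linalg.norm(s1-s2))
C=[atz('top',*T(*p),z) for p,z in(((92,52),.077),((357,78),.077),((310,388),.0907),((35,360),.0907))];print('cover',C,q(C[0],C[3]),q(C[1],C[2]),q(C[0],C[1])-90)
h=(C[0]+C[1])/2;f=(C[2]+C[3])/2;print(h,f,'stud est',h+(f-h)*(140+2)/174, h+(f-h)*140/174)
# stem lean
print('stem via side at y of key', [ray('side',*S(*p)) for p in ((542,228),(545,122))])
E
```

```text
grip ends (array([0.5293, 0.179 , 0.1265]), np.float64(0.002085267178983772)) (array([0.4667, 0.1905, 0.1302]), np.float64(0.0033514181336194225))
grip top [0.4977 0.184  0.139 ] -10.868308359289141 0.061981708427401444
stand [array([0.5742, 0.205 , 0.066 ]), array([0.5726, 0.154 , 0.066 ]), array([0.4201, 0.1609, 0.066 ]), array([0.4249, 0.214 , 0.066 ])] [0.498  0.1835 0.066 ]
stand yaw -3.4375811153095746 -2.576044602232237
slot (array([0.5401, 0.35  , 0.0901]), np.float64(0.0024591122153744135)) [0.5403 0.349  0.096 ]
idx (array([0.5671, 0.3475, 0.0835]), np.float64(0.0039501690747763924)) (array([0.5137, 0.3538, 0.0874]), np.float64(0.0023868181390703236)) -6.7002849228272225
[0.5676 0.3463 0.091 ] [0.5144 0.3532 0.091 ] [0.541  0.3498 0.091 ] -7.350735011740739
slot dir 53.90749667519319 0.018175679184778536
cover [array([0.6863, 0.407 , 0.077 ]), array([0.6717, 0.2615, 0.077 ]), array([0.499 , 0.2799, 0.0907]), array([0.5138, 0.4256, 0.0907])] -6.161776514508171 -6.081397676563367 -5.757840969908031
[0.679  0.3342 0.077 ] [0.5064 0.3528 0.0907] stud est [0.5382 0.3494 0.0882] [0.5401 0.3491 0.088 ]
stem via side at y of key [(array([0.3516, 1.0798, 0.5247]), array([ 0.1433, -0.8782, -0.4604])), (array([0.3516, 1.0798, 0.5247]), array([ 0.1461, -0.9004, -0.4117]))]
```

Request:
jog_arm([
  [[1, 0, 0, 5, 0], [1, 0, 0, 5, 0], [1, 0, 0, 5, 0], [1, 0, 0, 5, 0], [1, 3, 3, 3, 0], [1, 4, 4, 1, 0], [1, 4, 4, 0, 0], [1, 4, 4, 0, 0]],
])

```text
time_s: 1.1
tcp_pos: [0.306, -0.5055, 0.4458]
eef_rot: [180.0, 0.0, -166.7]
contact_force: [1.9, -0.5, 0.3]
gripper_width: 0.0879
gripper_force: 0.0
```

Run:
```python
from h import *
s=cv2.imread('pics/side0.png')
cv2.imwrite('pics/c3.png',cv2.resize(s[110:260,285:445],None,fx=4,fy=4,interpolation=cv2.INTER_CUBIC))
```

```text
(no output)
```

View pics/c3.png

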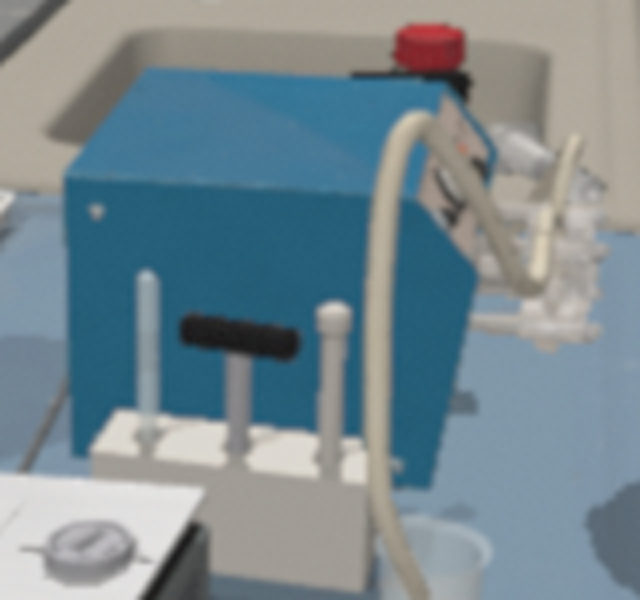

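Run:
```python
from h import *
np.set_printoptions(precision=4,suppress=True)
print(tri((308,173),(302,154.5)),tri((307,257),(391.3,159.3)),tri((307,270),(391.3,159.3)))
for p in ((212,256),(230,273),(260,283),(300,287),(340,289)): print(tri(p,(388,139)),tri(p,(379,180)),tri(p,(380,225)))
```

```text
(array([0.6112, 0.1053, 0.181 ]), np.float64(0.005267023845696881)) (array([0.411 , 0.1072, 0.1834]), np.float64(0.004678406484755836)) (array([0.3961, 0.1076, 0.183 ]), np.float64(0.02506312174195001))
(array([0.4058, 0.3047, 0.2886]), np.float64(0.002544721624111731)) (array([0.414 , 0.3197, 0.2186]), np.float64(0.002614753264171551)) (array([0.4137, 0.3359, 0.1401]), np.float64(0.010441676319490544))
(array([0.3896, 0.2689, 0.2769]), np.float64(0.03472970049284218)) (array([0.397 , 0.2822, 0.2029]), np.float64(0.04275994064176325)) (array([0.3955, 0.2962, 0.1188]), np.float64(0.03198667769556162))
(array([0.3815, 0.2079, 0.2586]), np.float64(0.05920177861071547)) (array([0.3889, 0.2178, 0.1775]), np.float64(0.06972672246394994)) (array([0.3866, 0.2278, 0.0838]), np.float64(0.06019593791892256))
(array([0.3804, 0.1235, 0.2333]), np.float64(0.07286711285384365)) (array([0.3885, 0.1276, 0.1417]), np.float64(0.08563140930800478)) (array([0.3859, 0.1305, 0.034 ]), np.float64(0.07644759673186874))
(array([0.3815, 0.0353, 0.2067]), np.float64(0.08275294189172364)) (array([0.3904, 0.0318, 0.1038]), np.float64(0.09770770318199218)) (array([ 0.3878,  0.0254, -0.0198]), np.float64(0.08871722692058927))
```

Request:
jog_arm([
  [[1, 4, 5, 0, 0], [1, 4, 5, 0, 0], [1, 3, 5, 0, 0], [1, 2, 5.5, 0, 0], [1, 2, 5.5, 0, -0.1], [1, 2, 5.5, 0, -0.1], [1, 1, 5.5, 0, -0.1], [1, 1, 5.5, 0, -0.12]],
])

```text
time_s: 2.1
tcp_pos: [0.493, -0.0824, 0.4458]
eef_rot: [-180.0, -0.0, 169.0]
contact_force: [1.5, -0.1, -0.5]
gripper_width: 0.0877
gripper_force: 0.0
```

Request:
jog_arm([
  [[1, 0.5, 5, 0, 0], [1, 0, 5.5, 0, 0], [1, 0, 5.5, 0, 0], [1, 0, 5.5, 0, 0], [1, 0, 5.1, 0, 0], [1, 0, 0, -5, 0], [1, 0, 0, -5, 0], [1, 0, 0, -4, 0]],
])

```text
time_s: 3.1
tcp_pos: [0.4973, 0.1816, 0.3036]
eef_rot: [-179.9, -0.1, 169.2]
contact_force: [1.3, 0.9, 0.2]
gripper_width: 0.0874
gripper_force: 0.0
```

Run:
```python
from h import *
print(r.get_state()['tcp_pos'])
t=snap('top','t1');s=snap('side','s1')
a=cv2.resize(t[130:300,190:350],(560,595),interpolation=cv2.INTER_CUBIC)
cv2.imwrite('pics/c4.png',a)
```

```text
[0.49726028 0.18158059 0.3036463 ]
```

Request:
jog_arm([
  [[1, 0, 0.2, -4, 0], [1, 0, 0, -4, 0], [1, 0, 0, -3, 0], [1, 0, 0, -2.5, 0], [1, 0, 0, -1.5, 0], [1, 0, 0, -0.9, 0], [1, 0, 0, 0, 0]],
])

```text
time_s: 4.08
tcp_pos: [0.4984, 0.1838, 0.1474]
eef_rot: [-180.0, 0.0, 169.2]
contact_force: [-0.1, 0.7, -0.0]
gripper_width: 0.0876
gripper_force: 0.0
```

Run:
```python
from h import *
s=snap('side','s2')
print(r.get_state()['tcp_pos'],r.get_state()['contact_force'])
cv2.imwrite('pics/c5.png',cv2.resize(s[100:260,265:445],None,fx=4,fy=3.7,interpolation=cv2.INTER_CUBIC))
```

```text
[0.49859732 0.18395511 0.14778511] [ 0.7128545   0.31002715 -0.86603874]
```

View pics/c5.png

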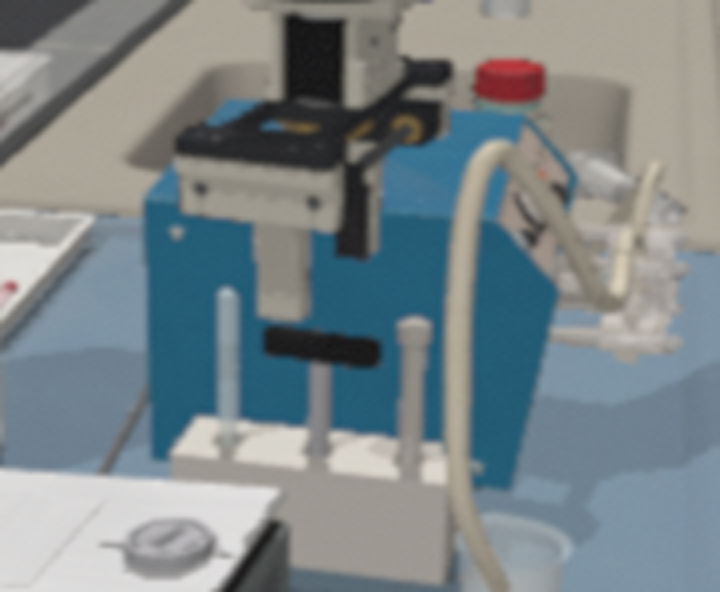

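The gripper straddles the key's grip at crop (322,345), with its body above the blue box, so I go down the last few millimetres and close.

Request:
jog_arm([
  [[1, 0, 0, -0.5, 0], [0, 0, 0, -0.2, 0], [-0.5, 0, 0, 0, 0], [-1, 0, 0, 0, 0], [-1, 0, 0, 0, 0], [-1, 0, 0, 0, 0], [-1, 0, 0, 0, 0], [-1, 0, 0, 0, 0]],
], force=45)

```text
time_s: 5.12
tcp_pos: [0.4981, 0.1837, 0.1401]
eef_rot: [180.0, 0.0, 169.2]
contact_force: [0.1, -0.1, 0.4]
gripper_width: 0.0226
gripper_force: 0.0
```

Request:
jog_arm([
  [[-1, 0, 0, 0, 0], [-1, 0, 0, 0, 0], [-1, 0, 0, 0, 0]],
])

```text
time_s: 5.5
tcp_pos: [0.4981, 0.1837, 0.1401]
eef_rot: [-180.0, -0.0, 169.2]
contact_force: [0.2, 0.2, 0.0]
gripper_width: 0.0006
gripper_force: 0.0
```

Run:
```python
from h import *
s=snap('side','s3');t=snap('top','t3')
a=cv2.resize(s[130:250,280:400],(480,480),interpolation=cv2.INTER_CUBIC)
cv2.imwrite('pics/c6.png',a)
p=r.get_state()['tcp_pos'];
for dz in(-.019,0,.047):print(dz,proj('side',p+[0,0,dz]))
print('expected grip ctr/top/bottom',[proj('side',(.498,.184,z)) for z in(.13,.139,.121,.066)])
```

```text
-0.019 (np.float64(344.29664444755707), np.float64(196.41051169757793))
0 (np.float64(344.4092160659534), np.float64(188.11909805738824))
0.047 (np.float64(344.69559720069867), np.float64(167.02582001138947))
expected grip ctr/top/bottom [(np.float64(344.37029822140084), np.float64(192.5838804704528)), (np.float64(344.4238944061939), np.float64(188.64234761932232)), (np.float64(344.317106116309), np.float64(196.49569677696263)), (np.float64(344.0005608412965), np.float64(219.77484631248885))]
```

View pics/c6.png

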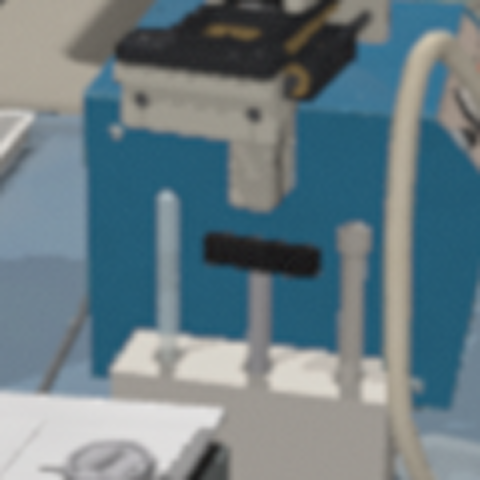

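Run:
```python
from h import *
t=cv2.imread('pics/t3.png');cv2.imwrite('pics/c7.png',cv2.resize(t[130:290,180:380],None,fx=3.75,fy=3.75,interpolation=cv2.INTER_CUBIC))
st=r.get_state();print(r.tip_extent,st['joints'],st['joint_torque'],st['tcp_pos'])
for z in(.121,.14,.187,.25):print(z,proj('top',(.4981,.1837,z)))
```

```text
0.019 [ 4.14194573e+01  1.01644561e+01 -2.28164259e+01 -1.84203093e-03
 -5.70224941e+01 -1.42200975e+02] [ 1.52669370e-03 -4.06071174e+01  2.60690600e+01  6.13989472e+00
 -7.82809895e-02  1.77967422e-05] [0.49809908 0.1836764  0.14004697]
0.121 (np.float64(276.6682879705289), np.float64(224.49779041560396))
0.14 (np.float64(276.0435673104689), np.float64(223.38384955932128))
0.187 (np.float64(274.4117989862253), np.float64(220.47423967994234))
0.25 (np.float64(272.00921332965805), np.float64(216.1901836294963))
```

View pics/c7.png

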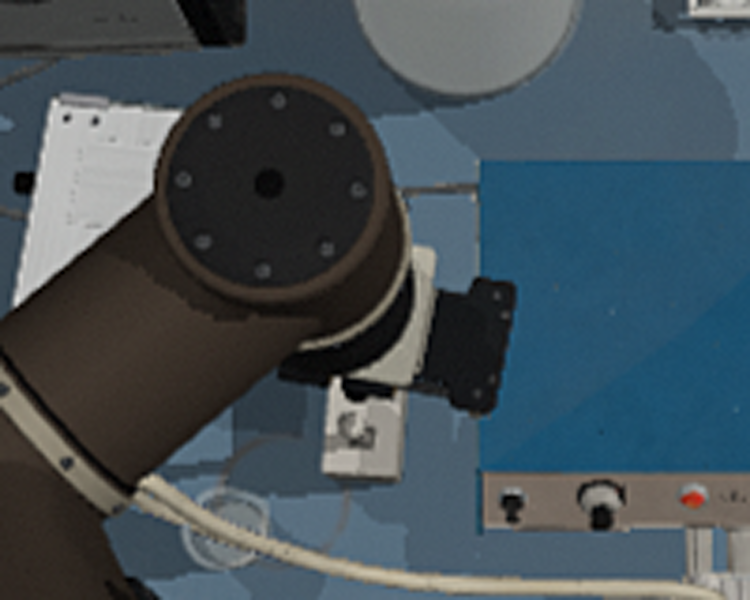

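Run:
```python
from h import *
np.set_printoptions(precision=4,suppress=True)
def aty(u,v,y):
    o,d=ray('side',u,v);return o+d*(y-o[1])/d[1]
print('closed tip front-face', aty(*(280+253/4,130+210/4),.205), 'inner', aty(280+280/4,130+208/4,.184))
print('open tip',aty(335.8,186,.249), aty(335.8,186,.228))
print('body bottom front corners',aty(310,162,.280),aty(343,166,.270))
print('body top front', aty(280+118/4,130+50/4,.28))
```

```text
closed tip front-face [0.4972 0.205  0.1614] inner [0.4865 0.184  0.1549]
open tip [0.5044 0.249  0.1712] [0.5083 0.228  0.1622]
body bottom front corners [0.5476 0.28   0.2286] [0.4872 0.27   0.2214]
body top front [0.5478 0.28   0.2662]
```

The closed fingertips show at side (346,182), well above the grip at (345,193.5). So the arm really stands about 37 mm higher than the stated pose implies, in both the open and closed views. I reopen and go down by that much, watching the force.

Request:
jog_arm([
  [[0.3, 0, 0, 0, 0], [0.3, 0, 0, 0, 0], [0.3, 0, 0, 0, 0], [0.3, 0, 0, 0, 0], [0.3, 0, 0, 0, 0], [0.3, 0, 0, -1, 0], [0.3, 0, 0, -1, 0], [0.3, 0, 0, -0.5, 0]],
])

```text
time_s: 6.6
tcp_pos: [0.4976, 0.1833, 0.1138]
eef_rot: [-179.9, -0.1, 169.2]
contact_force: [-0.0, 0.7, -0.6]
gripper_width: 0.0565
gripper_force: 0.0
```

Run:
```python
from h import *
s=snap('side','s4');t=snap('top','t4')
a=cv2.resize(s[130:250,280:400],(480,480),interpolation=cv2.INTER_CUBIC)
b=cv2.resize(t[190:260,240:330],(540,420),interpolation=cv2.INTER_CUBIC)
cv2.imwrite('pics/c8.png',a)
print(r.get_state()['tcp_pos'],r.get_state()['contact_force'])
```

```text
[0.49769085 0.18332231 0.11410369] [-0.47583089  0.91179236 -0.3049944 ]
```

View pics/c8.png

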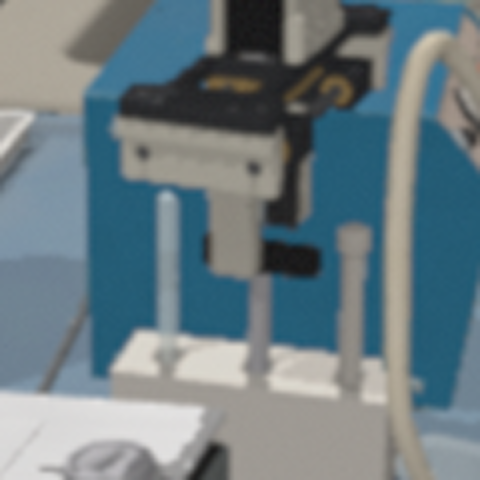

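Run:
```python
from h import *
np.set_printoptions(precision=4,suppress=True)
def aty(u,v,y):
    o,d=ray('side',u,v);return o+d*(y-o[1])/d[1]
print(aty(338,199,.232),aty(338,199,.212),aty(352.5,186,.145),aty(352.5,186,.155))
```

```text
[0.5029 0.232  0.136 ] [0.5065 0.212  0.1269] [0.4867 0.145  0.1299] [0.4853 0.155  0.1341]
```

Request:
jog_arm([
  [[0.3, 0, 0, -0.5, 0], [0.3, 0, 0, -0.5, 0], [-0.2, 0, 0, 0, 0], [-0.5, 0, 0, 0, 0], [-1, 0, 0, 0, 0], [-1, 0, 0, 0, 0], [-1, 0, 0, 0, 0], [-1, 0, 0, 0, 0]],
], force=45)

```text
time_s: 7.7
tcp_pos: [0.4982, 0.1838, 0.1052]
eef_rot: [180.0, 0.0, 169.2]
contact_force: [-0.3, -0.4, -0.2]
gripper_width: 0.0154
gripper_force: 44.9
```

Request:
jog_arm([
  [[-1, 0, 0, 1, 0], [-1, 0, 0, 2, 0], [-1, 0, 0, 2.5, 0], [-1, 0, 0, 2.5, 0], [-1, 0, 0, 3, 0], [-1, 0, 0, 3, 0], [-1, 0, 0, 2, 0], [-1, 0, 0, 0, 0]],
], force=55)

```text
time_s: 8.7
tcp_pos: [0.4987, 0.1839, 0.267]
eef_rot: [179.9, 0.1, 169.2]
contact_force: [0.7, -0.5, -1.5]
gripper_width: 0.0154
gripper_force: 54.9
```

Run:
```python
from h import *
s=snap('side','s5');t=snap('top','t5');p=r.get_state()['tcp_pos'];print(p,r.get_state()['contact_force'])
a=cv2.resize(s[60:240,260:440],(540,540),interpolation=cv2.INTER_CUBIC)
cv2.imwrite('pics/c9.png',a)
b=p-[0,0,.0952]
print('blade px',proj('side',b),'stem top',proj('side',b+[0,0,.113]))
# stem extraction: grey differing from before image
d=cv2.absdiff(s,cv2.imread('pics/s4.png')).sum(2)
for row in range(105,176,5):
    c=np.where(d[row,325:365]>40)[0]+325; print(row,c.min() if len(c) else None,c.max() if len(c) else None,len(c))
```

```text
[0.49762527 0.18346164 0.26458773] [ 0.33729067 -0.02096584 -2.07341519]
blade px (np.float64(344.82998842386024), np.float64(175.02940974417263)) stem top (np.float64(345.5692702606926), np.float64(121.48626560576625))
105 330 362 32
110 327 364 35
115 328 364 29
120 330 364 27
125 335 363 24
130 332 364 33
135 332 364 33
140 331 364 34
145 328 364 37
150 325 364 40
155 325 364 40
160 325 358 34
165 325 358 34
170 325 358 33
175 325 357 33
```

```bash
cat >> h.py <<'E'
def stem(f,r0,r1,c0=332,c1=358,step=4,th=60):
    hs=cv2.cvtColor(cv2.imread(f),cv2.COLOR_BGR2HSV)[...,1].astype(int)
    for v in range(r0,r1,step):
        w=np.clip(180-hs[v,c0:c1],0,None);w=w*(hs[v,c0:c1]<130);print(v,round((w*np.arange(c0,c1)).sum()/max(w.sum(),1),1),(w>0).sum(),end=' | ')
E
python3 - <<'E'
from h import *
stem('pics/s5.png',118,190)
hs=cv2.cvtColor(cv2.imread('pics/s5.png'),cv2.COLOR_BGR2HSV)
print()
for v in(140,155,166,170,174,178,182):print(v,hs[v,336:356,1].tolist())
print('ideal',[proj('side',np.array([.498,.1837,z+.17])) for z in(0,.1)])
E
```

```text
118 344.6 26 | 122 344.6 26 | 126 344.2 26 | 130 345.1 7 | 134 343.4 11 | 138 345.0 9 | 142 345.5 10 | 146 345.0 9 | 150 344.7 8 | 154 342.2 15 | 158 344.5 6 | 162 344.5 6 | 166 344.5 6 | 170 344.1 7 | 174 344.0 7 | 178 0.0 0 | 182 0.0 0 | 186 0.0 0 | 
140 [136, 133, 134, 132, 133, 120, 67, 12, 4, 4, 4, 9, 59, 118, 134, 133, 132, 132, 133, 135]
155 [123, 124, 127, 128, 128, 112, 61, 10, 4, 4, 2, 15, 90, 123, 126, 128, 130, 130, 134, 139]
166 [178, 176, 176, 180, 176, 134, 50, 8, 4, 2, 4, 56, 137, 180, 176, 174, 178, 174, 176, 175]
170 [177, 177, 177, 180, 159, 97, 31, 8, 5, 8, 17, 84, 157, 174, 177, 178, 177, 176, 177, 178]
174 [177, 177, 175, 175, 160, 106, 50, 29, 29, 22, 52, 118, 168, 171, 177, 177, 174, 176, 176, 174]
178 [177, 177, 178, 177, 175, 176, 177, 177, 177, 177, 177, 178, 174, 178, 178, 178, 177, 175, 177, 177]
182 [177, 177, 177, 173, 178, 179, 175, 176, 176, 174, 177, 176, 178, 177, 177, 178, 174, 177, 178, 179]
ideal [(np.float64(344.6357910357035), np.float64(174.7817897395313)), (np.float64(345.2778308842349), np.float64(127.64227942409818))]
```

Request:
jog_arm([
  [[-1, 1.0, 4.0, 0, 0.16], [-1, 1.0, 4.0, 0, 0.16], [-1, 1.0, 4.0, 0, 0.16], [-1, 1.1, 4.5, 0, 0.16], [-1, 0, 0, 0, 0.16], [-1, 0, 0, 0, 0.16], [-1, 0, 0, 0, 0.16], [-1, 0, 0, 0, 0]],
])

```text
time_s: 9.8
tcp_pos: [0.5387, 0.3483, 0.2635]
eef_rot: [180.0, -0.1, -126.7]
contact_force: [-0.6, -0.2, -0.9]
gripper_width: 0.0155
gripper_force: 54.9
```

Request:
jog_arm([
  [[-1, 0, 0, -2, 0], [-1, 0, 0, -2, 0], [-1, 0, 0, -1, 0], [-1, 0, 0, 0, 0]],
])

```text
time_s: 10.3
tcp_pos: [0.5388, 0.3483, 0.2142]
eef_rot: [180.0, -0.1, -126.7]
contact_force: [-0.2, 0.5, -1.6]
gripper_width: 0.0154
gripper_force: 54.9
```

Run:
```python
from h import *
s=snap('side','s6');t=snap('top','t6');st=r.get_state();p=st['tcp_pos'];print(p,st['eef_rot'],st['contact_force'])
a=cv2.resize(s[170:270,250:370],(720,600),interpolation=cv2.INTER_CUBIC)
cv2.imwrite('pics/c10.png',a)
b=p-[0,0,.0952];print('blade px',proj('side',b),'slot top px',proj('side',(.5400,.3493,.096)),'under blade',proj('side',(p[0],p[1],.096)))
```

```text
[0.53945285 0.34886009 0.21566657] [-1.79977563e+02  3.41956661e-02 -1.26655756e+02] [ 0.3258426   0.75808904 -0.30718026]
blade px (np.float64(306.618700162229), np.float64(231.21126342119874)) slot top px (np.float64(306.5504185795922), np.float64(243.0636366235146)) under blade (np.float64(306.8970820929985), np.float64(242.97580539702253))
```

Request:
jog_arm([
  [[-1, 0, 0, -1, 0], [-1, 0, 0, -0.8, 0], [-1, 0, 0, -0.4, 0], [-1, 0, 0, 0, 0]],
])

```text
time_s: 10.9
tcp_pos: [0.539, 0.3485, 0.1926]
eef_rot: [180.0, -0.0, -126.6]
contact_force: [0.5, -1.2, -1.0]
gripper_width: 0.0154
gripper_force: 54.9
```

Request:
jog_arm([
  [[-1, 0, 0, -0.3, 0], [-1, 0, 0, -0.3, 0], [-1, 0, 0, 0, 0]],
])

```text
time_s: 11.28
tcp_pos: [0.5393, 0.3486, 0.1869]
eef_rot: [-180.0, -0.0, -126.6]
contact_force: [0.1, -0.3, -2.2]
gripper_width: 0.0151
gripper_force: 54.9
```

Request:
jog_arm([
  [[-1, 0, 0, -0.2, 0], [-1, 0, 0, 0, 0]],
])

```text
time_s: 11.52
tcp_pos: [0.5392, 0.3486, 0.185]
eef_rot: [-180.0, 0.0, -126.6]
contact_force: [1.4, -0.1, -1.4]
gripper_width: 0.0152
gripper_force: 54.9
```

Request:
jog_arm([
  [[-1, 0, 0, -0.2, 0], [-1, 0, 0, 0, 0]],
])

```text
time_s: 11.78
tcp_pos: [0.5394, 0.3488, 0.1836]
eef_rot: [-180.0, 0.0, -126.6]
contact_force: [0.1, -1.1, 3.4]
gripper_width: 0.0158
gripper_force: 54.9
```

Request:
jog_arm([
  [[-1, 0, 0, 0, -0.14], [-1, 0, 0, 0, -0.15], [-1, 0, 0, 0, -0.15], [-1, 0, 0, 0, 0]],
])

```text
time_s: 12.28
tcp_pos: [0.5391, 0.3489, 0.1835]
eef_rot: [180.0, 0.0, -151.8]
contact_force: [-1.0, 0.8, 3.9]
gripper_width: 0.0153
gripper_force: 54.9
```

Run:
```python
from h import *
st=r.get_state();print({k:np.round(st[k],3) for k in('tcp_pos','eef_rot','contact_force','moment')})
```

```text
{'tcp_pos': array([0.539, 0.349, 0.184]), 'eef_rot': array([ 1.79984e+02,  3.00000e-02, -1.51757e+02]), 'contact_force': array([-0.961,  0.835,  3.922]), 'moment': array([0.01 , 0.422, 0.018])}
```

Request:
jog_arm([
  [[-1, 0, 0, 0, -0.15], [-1, 0, 0, 0, -0.15], [-1, 0, 0, 0, -0.15], [-1, 0, 0, 0, -0.15], [-1, 0, 0, 0, -0.1], [-1, 0, 0, 0, 0]],
])

```text
time_s: 13.02
tcp_pos: [0.5387, 0.3491, 0.1831]
eef_rot: [180.0, -0.0, 168.3]
contact_force: [-1.9, 1.3, 2.4]
gripper_width: 0.0155
gripper_force: 55.0
```

Run:
```python
from h import *
st=r.get_state();print({k:np.round(st[k],3) for k in('tcp_pos','eef_rot','contact_force','moment')})
s=snap('side','s7');t=snap('top','t7')
a=cv2.resize(s[200:280,260:350],(675,600),interpolation=cv2.INTER_CUBIC)
cv2.imwrite('pics/c11.png',a)
```

```text
{'tcp_pos': array([0.539, 0.349, 0.183]), 'eef_rot': array([ 1.79967e+02, -3.10000e-02,  1.68289e+02]), 'contact_force': array([-1.924,  1.27 ,  2.362]), 'moment': array([ 0.73 ,  1.098, -0.   ])}
```

Request:
jog_arm([
  [[-1, 0, 0, -0.2, 0], [-1, 0, 0, -0.2, 0], [-1, 0, 0, 0, 0]],
])

```text
time_s: 13.5
tcp_pos: [0.539, 0.3488, 0.1789]
eef_rot: [180.0, -0.0, 168.1]
contact_force: [-3.1, 1.8, 3.5]
gripper_width: 0.0153
gripper_force: 55.0
```

Request:
jog_arm([
  [[-1, 0, 0, -0.2, 0], [-1, 0, 0, -0.2, 0], [-1, 0, 0, 0, 0]],
])

```text
time_s: 13.88
tcp_pos: [0.5391, 0.3487, 0.1749]
eef_rot: [180.0, -0.0, 168.1]
contact_force: [-3.1, 2.5, 5.2]
gripper_width: 0.0152
gripper_force: 55.0
```

Request:
jog_arm([
  [[-1, 0, 0, -0.2, 0], [-1, 0, 0, 0, 0]],
])

```text
time_s: 14.12
tcp_pos: [0.5391, 0.3487, 0.1732]
eef_rot: [180.0, 0.0, 168.1]
contact_force: [-3.2, 2.6, 6.0]
gripper_width: 0.0154
gripper_force: 55.0
```

Request:
jog_arm([
  [[-1, -0.05, 0.05, -0.1, 0], [-1, 0, 0, 0, 0]],
])

```text
time_s: 14.38
tcp_pos: [0.539, 0.3492, 0.1729]
eef_rot: [180.0, 0.1, 168.1]
contact_force: [-2.7, 1.2, 8.5]
gripper_width: 0.0154
gripper_force: 55.0
```

Request:
jog_arm([
  [[-1, 0, 0, -0.1, 0], [-1, 0, 0, 0, 0]],
])

```text
time_s: 14.62
tcp_pos: [0.5395, 0.3493, 0.1728]
eef_rot: [179.9, 0.1, 168.1]
contact_force: [-3.7, 0.0, 12.0]
gripper_width: 0.0157
gripper_force: 55.0
```

Request:
jog_arm([
  [[-1, 0, 0, -0.1, 0], [-1, 0, 0, -0.1, 0], [-1, 0, 0, 0, 0], [-1, 0, 0, 0, 0]],
])

```text
time_s: 15.12
tcp_pos: [0.5406, 0.3497, 0.1725]
eef_rot: [179.8, 0.2, 168.1]
contact_force: [-4.5, 0.9, 18.6]
gripper_width: 0.0156
gripper_force: 55.0
```

Run:
```python
from h import *
s=snap('side','s8');st=r.get_state();print({k:np.round(st[k],3) for k in('time_s','tcp_pos','contact_force','moment')})
cv2.imwrite('pics/c12.png',cv2.resize(s[150:310,215:395],(675,600),interpolation=cv2.INTER_CUBIC))
```

```text
{'time_s': np.float64(15.175), 'tcp_pos': array([0.541, 0.35 , 0.173]), 'contact_force': array([-4.08 ,  0.289, 18.728]), 'moment': array([0.113, 2.037, 0.044])}
```

View pics/c12.png

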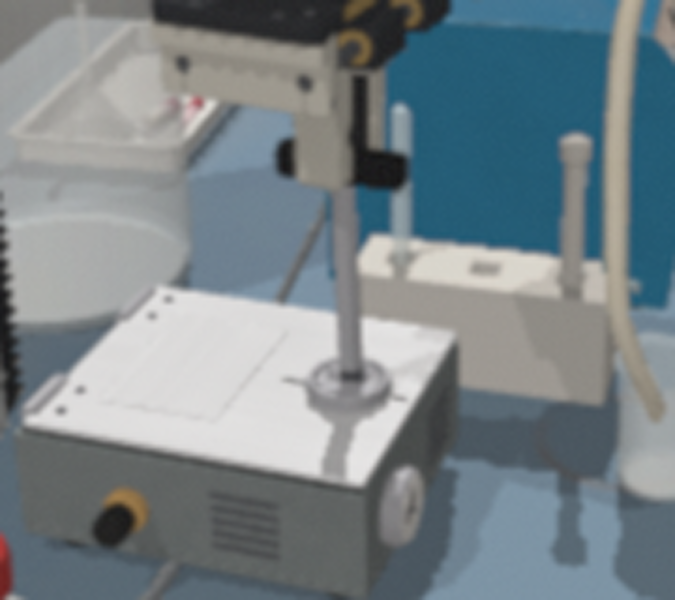

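The picture shows the cover flat on the frame along its front edge at crop (365,485), with the key's blade in the stud at (350,375). The rod at (402,105) and the retriever at (575,145) still stand. The push is steady at about 19 N.

```bash
python3 -c "
from plant import r
print(r.close_job())"
```

```text
the job is handed in; nothing more can be done
None
```

The job is handed in at about 15 s: the stud was turned to the marks, the cover is home on the frame and held there at about 19 N with the key in the slot, and the glass rod and retriever still stand in the stand; no verdict was shown.

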